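# Centre the footed biscuit jar on its display stand

## Task

The footed biscuit jar is standing off to one side of its small wooden display stand and looks about to fall. With the outside of the fingers, push it low down with light, gentle taps until it stands upright in the centre of the stand; do not lift it or tip it over or off the stand, and leave the other things on the board where they are.

Things in the scene. Friction and masses are not known exactly. Their poses are not given: they have to be found in the camera images.
- jar: Squat clear drum of golden biscuits, flat white lid, small round white foot. Origin: centre of the foot's underside, z up. Drum (vertical wall, the part to push) 90 mm in diameter, 12 to 62 mm above the origin; lid 84 mm in diameter, 62 to 71 mm; foot only 26 mm in diameter, 6 mm thick, 18 mm neck above it. About 0.25 kg (varies 30 %). It starts 18 to 24 mm off centre, in any direction.
- jar_low (a point): Point on the jar's axis 20 mm above its underside: the height at which to push the drum's wall. Pushed here (15 to 35 mm up) the jar slides on its foot, with dry friction (coefficient about 0.6, varies 20 %), and stops at once when no longer pushed; pushed near the lid it rocks on its narrow foot and may topple.
- stand: The round pale wooden display stand, fixed to the board. Origin: centre of its underside, z up; its yaw means nothing, it is round. 40 mm high: a base flange 136 mm in diameter and 9 mm thick, a waist, and a flat round top 84 mm in diameter (33 to 40 mm above the origin).
- stand_top (a point): The centre of the flat top of the stand, 40 mm above its underside and 52 mm above the counter. The jar's origin belongs here.
- board: The fixed dark wooden serving board under it all: 360 mm (its x) by 460 mm (its y), 12 mm thick, lying on the counter. Origin: centre of its underside. The stand is fixed near its middle; the bystanders stand near its corners.
- sample_jar: Bystander: small clear jar of dark biscuits with a white lid, 58 mm in diameter, 76 mm high. Origin: centre of its underside. Loose; leave alone.
- tin: Bystander: round steel tin, 74 mm in diameter, 50 mm high. Origin: centre of its underside. Loose; leave alone.
- cup: Bystander: white ceramic cup, 66 mm in diameter at the rim, 70 mm high. Origin: centre of its underside. Loose; leave alone.
- scoop: Bystander: flat pale wooden scoop lying on the board, 145 mm long (along its x), 34 mm wide, 10 mm thick. Origin: on its underside, 90 mm from the handle's end. Loose; leave alone.

How it is judged (in metres and radians):
At the end, for the whole second after the job is handed in: The centre of the jar's foot is within 6 mm of the centre of the stand's top, its foot resting on it (within 3 mm in height), upright within 0.05 rad and at rest (horizontal distance between jar and stand_top below 0.006 m and z of jar in the frame of stand_top between -0.003 and 0.003 m and angle between jar's own z axis and vertical below 0.05 rad and linear speed of jar below 0.01 m/s and angular speed of jar below 0.1 rad/s); the robot touches nothing.
It fails at once if The jar is lifted or carried: its foot is more than 10 mm above the stand's top (z of jar in the frame of stand_top above 0.01 m).
It fails at once if The jar is tipped by more than 0.25 rad (angle between jar's own z axis and vertical above 0.25 rad).
It fails at once if The jar falls off the stand (z of jar in the frame of stand_top below -0.012 m).
It fails at once if The jar is struck or squeezed with more than 12 N (contact force between any of the fingers, the arm and jar above 12 N).
It fails at once if A bystander is moved by more than 12 mm (distance of any of sample_jar, tin, cup, scoop from where it was at the start of the episode above 0.012 m).
It also fails if it takes over 38 s, if anything falls off the work surface, if the arm or the gripper's body presses on something with over 40 N, if the wrist force passes 120 N, or if a joint passes its speed limit or range.

## Robot

A 6-joint arm with a two-finger parallel gripper is mounted at the origin on the work surface. World frame = base frame: x ahead of the robot, y to its left, z up, the work surface at z = 0. Lengths are in m, angles in degrees, forces in N, time in s.
With the tool pointing down it reaches from about 0.375 to 0.9 m from the base axis. Payload 3.1 kg.
Tool frame: the origin (TCP) lies where the fingers leave the gripper's body, on its centre line; the fingertips stand 70 mm ahead of it and the grasp point (between the pads) lies 51 mm ahead of it; z points along the fingers, y is the line along which they close (so a half turn about z gives the same grasp; the last joint's range is limited). The gripper opens to 87 mm and grips with 3 to 60 N. Pads are 19 mm wide; open, the fingers measure 117 mm over their backs; the gripper's body (75 mm by 190 mm) begins 51 mm behind the grasp point.
Start: joints at [57.382, 30.224, 82.088, -0, 67.689, -10.227], TCP at [0.238, 0.578, 0.292] pointing down, gripper open.
Joint ranges: [-176.69, 176.69], [-43.24, 126.21], [12.49, 139.97], [-82, 262], [0, 151.66], [-163.58, 163.58]. Speed limits (degrees/s): [159.86, 159.86, 180, 180, 180, 180].

## Interface

Orientations are given as [roll, pitch, yaw] about the fixed x, y, z axes, in that order (R = Rz(yaw) Ry(pitch) Rx(roll)).
In Python, from cell import bot gives the robot as it stands.
- The arm moves only by the tool arm_command, never from a script. Its argument "steps" is a list of rows, each a list of 5 numbers: the opening, from 0 (shut) to 1 (fully open), then the shift along the tool's x, y, z in mm, then the turn about the tool's z in rad. In form: [[grip, x, y, z, yaw], ...]. A call has 1 to 12 rows; each row is the pose to reach, as a shift and turn from the pose commanded when the call began, along the tool's axes at that moment; what a row does not reach only later rows make up. A row lasts 1/8 s, in which the tool goes at most 62.5 mm and 10.7 degrees, less where a joint would pass 70% of its speed; a pose out of reach is approached as far as the arm can. A call with a gripper value outside its range is refused whole. The fingers move at their own pace and stop on an object; "force" is the grip in N (left out, the last holds). Time passes only in rows, so rows that repeat a pose let the fingers close. It gives the time, the measured TCP pose, the force, the opening and the grip force at its end, in the units of the state.
- bot.state(): the state, without advancing time (a new reading comes with each control period).
- bot.capture(name): name is "scene" or "top" or "wrist"; returns the picture (400x640x3 uint8, red, green, blue); there is no depth.
- bot.camera_model(name): a dict with "camera_matrix" (3x3 intrinsics, pixels), "pose" (4x4, takes a point from camera to world coordinates); the wrist camera has in their place "mount" (4x4, takes a point from camera to tool coordinates, whose origin is the TCP and whose axes are the flange's). Camera axes: x right, y up, looking along -z (the intrinsics and any distortion apply to the point x, -y, -z); pixel columns grow to the right and rows downward; lengths in m; the calibration is good to about 2 mm. A picture is of the moment at which its call begins: read the wrist's pose just before it. camera_model takes no time and is no camera call.
- bot.close_job(): hands the job in; it is judged then, once.
The state is a dict: "time": time; "qpos": joint angles; "joint_velocities": joint speeds; "effort": joint torques, N m; "ee_pos": TCP position; "orientation": TCP orientation; "contact_force": force on the tool from outside, world axes, zero at the start; "moment": the same for the moment, N m; "finger_gap": finger opening in m; "grip_force": force on a finger pad.
Only numpy, scipy, OpenCV 4.12 (cv2) and the standard library are available. Lean on these libraries where they do the work, as an engineer would, in place of code of your own. Each camera call takes 0.05 s, during which the arm holds its last target. There are 200 camera calls.

## Working session

There is one attempt and no reset: what is moved stays moved. The work goes in short steps, Python scripts to look and compute and a tool call to move; the robot and the scene stay as the last step left them, time stands still between calls to the robot, and variables do not carry over. Pictures are saved under pics/ and viewed, at most 10 in all, crops included, and the job is handed in when it is done.

Besides the shell and the picture viewer there is one more tool, called after "Request:" as name(argument=value, ...), one argument or row to a line, values as JSON. arm_command: Moves the arm, as the interface text tells. Its arguments: {"type":"object","properties":{"steps":{"type":"array"},"force":{"type":"number"}},"required":["steps"]}

```bash
mkdir -p pics; ls
python3 - <<'E'
from cell import bot
import cv2,numpy as np
np.set_printoptions(precision=4,suppress=True)
s=bot.state();print(s)
ims=[]
for n in("scene","top"):
    im=bot.capture(n);cv2.imwrite(f"pics/{n}0.png",im[...,::-1]);m=bot.camera_model(n);print(n,m)
print(bot.camera_model("wrist"))
E
```

```text
pics
{'time': 0.0, 'qpos': array([ 57.3807,  30.2779,  82.1567,  -0.0013,  67.6886, -10.2265]), 'joint_velocities': array([-0.0817, -0.0997,  0.0516, -0.1138, -0.0148,  0.0688]), 'effort': array([  0.0005, -44.0039, -17.6597,   0.0633,   0.0583,  -0.0002]), 'ee_pos': array([0.2377, 0.5774, 0.2913]), 'orientation': array([-179.8785,   -0.0207,  157.6076]), 'contact_force': array([ 0.4775,  0.14  , -0.2504]), 'moment': array([-0.0239,  0.0222,  0.0196]), 'grip_force': 0.0, 'finger_gap': 0.08705256580215184}
scene {'camera_matrix': array([[453.4464,   0.    , 315.0931],
       [  0.    , 453.4464, 196.4166],
       [  0.    ,   0.    ,   1.    ]]), 'pose': array([[-0.6616, -0.4245,  0.6182,  1.1841],
       [ 0.7497, -0.3565,  0.5575,  0.5529],
       [-0.0163,  0.8323,  0.5542,  0.5953],
       [ 0.    ,  0.    ,  0.    ,  1.    ]])}
top {'camera_matrix': array([[430.7831,   0.    , 325.8056],
       [  0.    , 430.7831, 204.7823],
       [  0.    ,   0.    ,   1.    ]]), 'pose': array([[ 0.001 ,  0.9916, -0.1296,  0.461 ],
       [-0.9992, -0.0043, -0.0405,  0.0162],
       [-0.0407,  0.1295,  0.9907,  0.9626],
       [ 0.    ,  0.    ,  0.    ,  1.    ]])}
{'camera_matrix': array([[276.3716,   0.    , 321.3796],
       [  0.    , 276.3716, 200.2381],
       [  0.    ,   0.    ,   1.    ]]), 'mount': array([[ 0.0004,  0.9662,  0.2578,  0.07  ],
       [ 1.    , -0.0004, -0.0002,  0.0004],
       [-0.    ,  0.2578, -0.9662, -0.0924],
       [ 0.    ,  0.    ,  0.    ,  1.    ]])}
```

View pics/scene0.png

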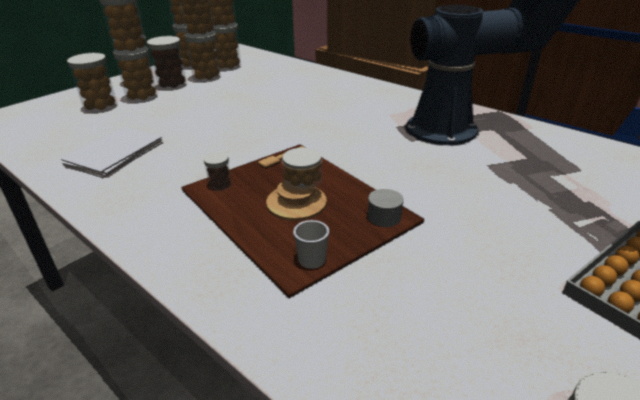

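View pics/top0.png

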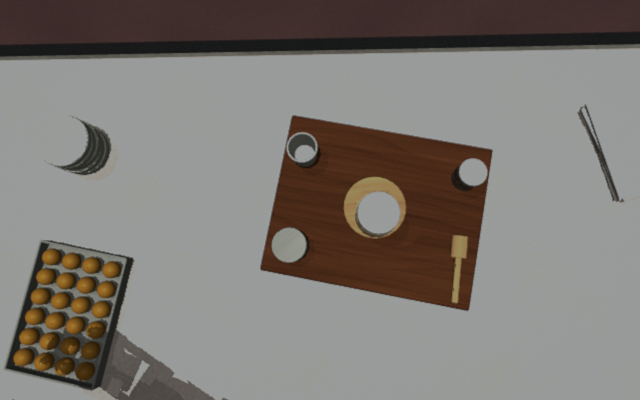

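The scene view shows the jar at about (301,172) on its stand at (297,200), with the cup at (311,245), tin at (385,208), sample jar at (217,172) and scoop at (275,158). In the top view the lid is near (378,213) and the stand near (375,207). The cup (303,150), tin (290,245), sample jar (472,175) and scoop (459,265) sit at the board's corners.

```bash
cat > h.py <<'E'
from cell import bot
import cv2,numpy as np
from scipy.spatial.transform import Rotation as R
from scipy.optimize import least_squares
np.set_printoptions(precision=4,suppress=True)
def grab(n,name=None):
    s=bot.state(); m=bot.camera_model(n); im=bot.capture(n)
    if n=="wrist":
        T=np.eye(4);T[:3,:3]=R.from_euler("xyz",s["orientation"],degrees=True).as_matrix();T[:3,3]=s["ee_pos"];P=T@m["mount"]
    else:P=m["pose"]
    if name:cv2.imwrite(f"pics/{name}.png",im[...,::-1])
    return im,m["camera_matrix"],P
def rays(px,K,P):
    px=np.atleast_2d(px);d=np.c_[(px[:,0]-K[0,2])/K[0,0],-(px[:,1]-K[1,2])/K[1,1],-np.ones(len(px))]
    return P[:3,3],d@P[:3,:3].T
def plane(px,K,P,z):
    o,d=rays(px,K,P);return (o+d*((z-o[2])/d[:,2])[:,None])[:,:2]
def proj(X,K,P):
    c=(np.atleast_2d(X)-P[:3,3])@P[:3,:3];return np.c_[K[0,2]-K[0,0]*c[:,0]/c[:,2],K[1,2]+K[1,1]*c[:,1]/c[:,2]]
def circle(p,r):
    f=lambda v:np.hypot(*(p-v[:2]).T)-(r or v[2])
    v=least_squares(f,[*p.mean(0),r or .05],loss="soft_l1",f_scale=.001);return v.x,np.abs(f(v.x)).mean()
def masks(im):
    h,s,v=cv2.split(cv2.cvtColor(im,cv2.COLOR_RGB2HSV))
    return ((h>10)&(h<28)&(s>70)&(v>120)).astype(np.uint8),((s<45)&(v>140)).astype(np.uint8)
def blob(m,near):
    n,l,st,c=cv2.connectedComponentsWithStats(m)
    ok=[i for i in range(1,n) if st[i,4]>150]
    i=min(ok,key=lambda i:np.hypot(*(c[i]-near)));
    return max(cv2.findContours((l==i).astype(np.uint8),cv2.RETR_EXTERNAL,cv2.CHAIN_APPROX_NONE)[0],key=len)[:,0].astype(float)
E
python3 - <<'E'
from h import *
im=cv2.imread("pics/top0.png")[...,::-1].copy();m=bot.camera_model("top");K,P=m["camera_matrix"],m["pose"]
w,l=masks(im)
cl=blob(l,(378,213));cw=blob(w,(375,207))
print(len(cl),cl.min(0),cl.max(0),len(cw),cw.min(0),cw.max(0))
print("lid",circle(plane(cl,K,P,.123),None));
hull=cv2.convexHull(cw.astype(np.int32))[:,0]
print("stand",circle(plane(hull,K,P,.021),None))
print("tool",bot.state()["ee_pos"])
E
```

```text
118 [358. 192.] [399. 232.] 267 [344. 177.] [405. 236.]
lid (array([ 0.5566, -0.0523,  0.04  ]), np.float64(0.0005023665008474612))
stand (array([ 0.5795, -0.0517,  0.0673]), np.float64(0.00028188090552381173))
tool [0.2378 0.5774 0.2914]
```

Request:
arm_command(
  steps=[
    [0,-37,-41,0,0.18],
    [0,-74,-83,0,0.36],
    [0,-111,-124,0,0.54],
    [0,-148,-166,0,0.72],
    [0,-185,-207,0,0.9],
    [0,-222,-249,0,1.08],
    [0,-260,-290,0,1.26],
    [0,-297,-332,0,1.44],
    [0,-334,-373,0,1.62],
    [0,-371,-415,0,1.8],
    [0,-408,-456,0,1.98],
    [0,-445,-498,0,2.16],
  ],
)

```text
time: 1.6
ee_pos: [0.46, -0.0539, 0.2921]
orientation: [-180.0, -0.0, 33.5]
contact_force: [0.2, 1.3, 0.8]
finger_gap: 0.0005
grip_force: 0.0
```

Request:
arm_command(
  steps=[
    [0,0,0,0,0.18],
    [0,0,0,0,0.36],
    [0,0,0,0,0.54],
    [0,0,0,0,0.59],
    [0,0,0,0,0.59],
  ],
)

```text
time: 2.22
ee_pos: [0.4595, -0.052, 0.292]
orientation: [-180.0, 0.0, 0.1]
contact_force: [-0.3, 0.0, -0.3]
finger_gap: 0.0009
grip_force: 0.0
```

Run:
```python
from h import *
s=bot.state();print(s["time"],s["ee_pos"],s["orientation"],s["qpos"],s["contact_force"],s["finger_gap"])
im,K,P=grab("wrist","w1")
print(proj([[.5566,-.0523,.123],[.5795,-.0517,.021]],K,P))
```

```text
2.225 [ 0.4595 -0.052   0.292 ] [-179.9862    0.0416    0.0811] [-20.3459  17.7913 104.6279  -0.0019  57.6247  69.5741] [-0.3116  0.0163 -0.3009] 0.0008698167265271437
[[322.1386  95.7151]
 [321.5034  84.6947]]
```

View pics/w1.png

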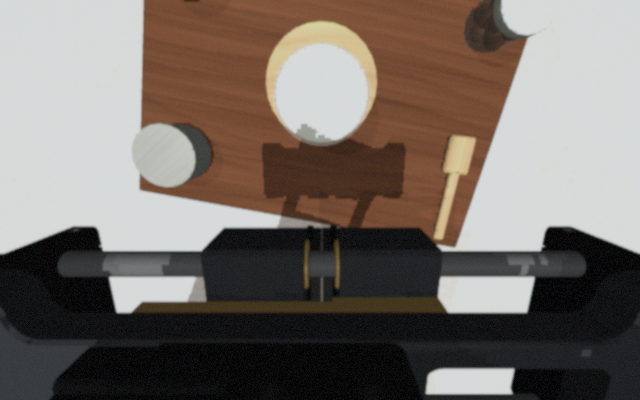

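The wrist view shows the lid at about (321,93) on the stand at about (321,80), with a shadow notch on the lid's lower edge. The tin is at (172,155), the scoop at (455,185) and the shut fingers at (322,262). Next I'll measure with both views.

```bash
cat >> h.py <<'E'
def measure(im,K,P,g_lid,g_st,dbg=0):
    w,l=masks(im);cl=cv2.convexHull(blob(l,g_lid).astype(np.int32))[:,0];cw=cv2.convexHull(blob(w,g_st).astype(np.int32))[:,0]
    L=circle(plane(cl,K,P,.123),.042);Lf=circle(plane(cl,K,P,.123),None)
    p=plane(cw,K,P,.021);S=circle(p,.068);Sf=circle(p,None)
    print("lid",L,"free",Lf[0],"stand",S,"free",Sf[0],"jar-stand mm",(L[0]-S[0])[:2]*1e3)
    return L[0][:2],S[0][:2]
def tri(a,b):
    (o1,d1),(o2,d2)=a,b;d1,d2=d1[0],d2[0]
    t=np.linalg.lstsq(np.c_[d1,-d2],o2-o1,rcond=None)[0];return (o1+t[0]*d1+o2+t[1]*d2)/2
E
python3 - <<'E'
from h import *
it=cv2.imread("pics/top0.png")[...,::-1].copy();m=bot.camera_model("top");Kt,Pt=m["camera_matrix"],m["pose"]
a=measure(it,Kt,Pt,(378,213),(375,207))
iw,K,P=grab("wrist")
b=measure(iw,K,P,(321,93),(321,78))
for i,z in((0,.123),(1,.021)):
    pa=proj([*a[i],z],Kt,Pt);pb=proj([*b[i],z],K,P)
    print("triangulated",tri(rays(pa,Kt,Pt),rays(pb,K,P)))
E
```

```text
lid (array([ 0.5568, -0.0522,  0.042 ]), np.float64(0.0011496864033734191)) free [ 0.5566 -0.0523  0.0408] stand (array([ 0.5793, -0.0518,  0.068 ]), np.float64(0.0006939403342662724)) free [ 0.5795 -0.0517  0.0673] jar-stand mm [-22.512   -0.3995]
lid (array([ 0.5575, -0.0515,  0.042 ]), np.float64(0.0002746555693058855)) free [ 0.5576 -0.0515  0.0419] stand (array([0.5714, 0.0105, 0.068 ]), np.float64(0.09365381609466132)) free [ 0.6613 -0.0288  0.1853] jar-stand mm [-13.8893 -62.0026]
triangulated [ 0.5564 -0.0515  0.1302]
triangulated [ 0.5447 -0.0333  0.2779]
```

```bash
sed -i 's/(v>120)/(v>160)/' h.py
python3 - <<'E'
from h import *
iw,K,P=grab("wrist")
hsv=cv2.cvtColor(iw,cv2.COLOR_RGB2HSV);print(hsv[30,320],hsv[60,300],hsv[90,370],hsv[60,220],hsv[110,400])
b=measure(iw,K,P,(321,93),(321,50))
it=cv2.imread("pics/top0.png")[...,::-1].copy();m=bot.camera_model("top");Kt,Pt=m["camera_matrix"],m["pose"]
pa=proj([.5795,-.0517,.021],Kt,Pt);pb=proj([*b[1],.021],K,P);print("tri",tri(rays(pa,Kt,Pt),rays(pb,K,P)))
E
```

```text
[ 24  70 212] [ 90   4 218] [ 19  67 213] [ 10 136 118] [ 11 134 116]
lid (array([ 0.5575, -0.0515,  0.042 ]), np.float64(0.0002757067281138223)) free [ 0.5575 -0.0515  0.0419] stand (array([ 0.5808, -0.051 ,  0.068 ]), np.float64(0.0001445353504847658)) free [ 0.5808 -0.051   0.0681] jar-stand mm [-23.3249  -0.4987]
tri [ 0.5785 -0.0509  0.0336]
```

Both views agree: the jar is 23 mm off along −x, towards the robot, with y fine. I'll descend behind it on the robot side and push along +x.

Request:
arm_command(
  steps=[
    [0,0,0,40,0],
    [0,0,0,85,0],
    [0,0,0,125,0],
    [0,5,0,150,0],
    [0,20,0,155,0],
    [0,28,0,155,0],
    [0,30,0,155,0],
    [0,30,0,155,0],
  ],
)

```text
time: 3.38
ee_pos: [0.4902, -0.0521, 0.1382]
orientation: [180.0, -0.1, 0.1]
contact_force: [-0.3, 1.2, -0.5]
finger_gap: 0.0004
grip_force: 0.0
```

Request:
arm_command(
  steps=[
    [0,2,0,0,0],
    [0,4,0,0,0],
    [0,6,0,0,0],
    [0,8,0,0,0],
    [0,10,0,0,0],
    [0,12,0,0,0],
    [0,14,0,0,0],
    [0,16,0,0,0],
    [0,16,0,0,0],
  ],
)

```text
time: 4.5
ee_pos: [0.5059, -0.052, 0.1372]
orientation: [180.0, -0.0, 0.1]
contact_force: [-0.3, -0.2, -0.1]
finger_gap: 0.0004
grip_force: 0.5
```

Run:
```python
from h import *
s=bot.state();print(s["time"],s["ee_pos"],s["orientation"],s["contact_force"])
im,K,P=grab("wrist","w2")
print(proj([[.5575,-.0515,.123],[.5808,-.0517,.021]],K,P))
```

```text
4.5 [ 0.5059 -0.052   0.1372] [179.9979  -0.0083   0.0518] [-0.3273 -0.1819 -0.0843]
[[320.5897 177.3681]
 [321.2814 120.6388]]
```

View pics/w2.png

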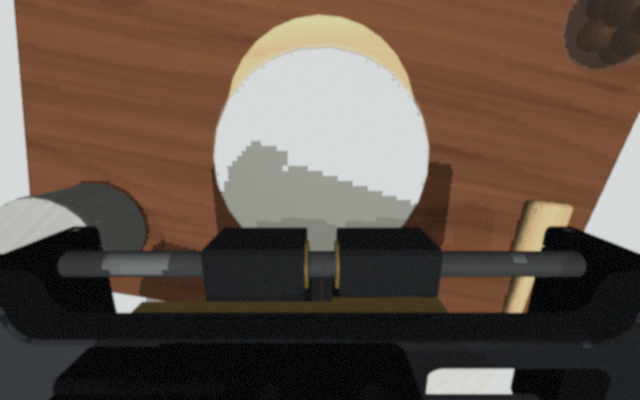

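The lid now reaches from about row 47 and spans columns 214–429, with the stand rim's top at row 15. I'll measure it here using the lid's upper edge only.

```bash
cat >> h.py <<'E'
def near(im,K,P,g,rmax):
    h,s,v=cv2.split(cv2.cvtColor(im,cv2.COLOR_RGB2HSV))
    m=cv2.morphologyEx(((s<50)&(v>90)).astype(np.uint8),cv2.MORPH_OPEN,np.ones((5,5)))
    c=blob(m,g);c=c[(c[:,1]<rmax)&(c[:,1]>3)]
    L=circle(plane(c,K,P,.123),.042);Lf=circle(plane(c,K,P,.123),None)
    w=masks(im)[0];w[rmax:]=0;ys,xs=np.nonzero(w);hw=cv2.convexHull(np.c_[xs,ys][np.abs(xs-g[0])<150].astype(np.int32))[:,0]
    hw=hw[(hw[:,1]>3)&(hw[:,1]<rmax-60)]
    S=circle(plane(hw,K,P,.021),.068)
    print("lid",L,Lf[0],"stand",S,"diff mm",(L[0]-S[0])[:2]*1e3)
E
python3 - <<'E'
from h import *
im,K,P=grab("wrist")
near(im,K,P,(321,155),145)
E
```

```text
lid (array([ 0.5616, -0.0516,  0.042 ]), np.float64(0.0002391763956974305)) [ 0.5626 -0.0516  0.0412] stand (array([ 0.5806, -0.0511,  0.068 ]), np.float64(0.00010081687739360282)) diff mm [-18.9549  -0.4594]
```

Request:
arm_command(
  steps=[
    [0,1,0,0,0],
    [0,2.5,0,0,0],
    [0,4,0,0,0],
    [0,5.5,0,0,0],
    [0,7,0,0,0],
    [0,8.5,0,0,0],
    [0,10,0,0,0],
    [0,11.5,0,0,0],
    [0,13,0,0,0],
    [0,14,0,0,0],
    [0,14,0,0,0],
  ],
)

```text
time: 5.98
ee_pos: [0.52, -0.0521, 0.1373]
orientation: [180.0, -0.0, 0.0]
contact_force: [-1.3, 0.2, 0.3]
finger_gap: 0.0003
grip_force: 0.4
```

Run:
```python
from h import *
s=bot.state();print(s["time"],s["ee_pos"],s["contact_force"])
im,K,P=grab("wrist","w3")
near(im,K,P,(321,155),145)
```

```text
5.975 [ 0.52   -0.0521  0.1373] [-1.3415  0.197   0.3312]
lid (array([ 0.5761, -0.0518,  0.042 ]), np.float64(0.0004101667214570975)) [ 0.5775 -0.0518  0.0408] stand (array([ 0.5807, -0.0512,  0.068 ]), np.float64(7.914981365521632e-05)) diff mm [-4.5992 -0.5524]
```

View pics/w3.png

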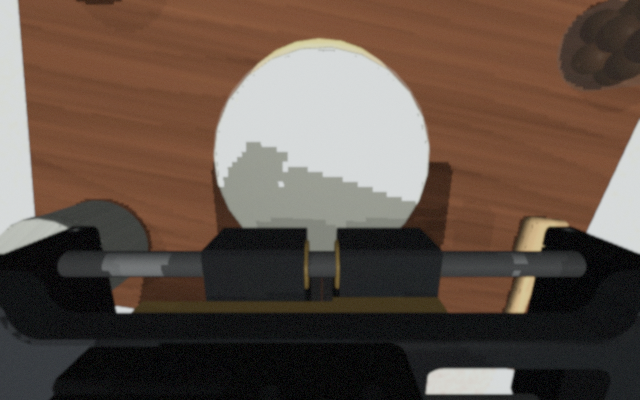

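The lid has moved forward and only a thin sliver of the stand rim shows, at rows 39–47. About 4.5 mm remains, so I'll tap 4 mm more, then back off, rise and check.

Request:
arm_command(
  steps=[
    [0,1,0,0,0],
    [0,2,0,0,0],
    [0,3,0,0,0],
    [0,4,0,0,0],
    [0,4,0,0,0],
    [0,2,0,0,0],
    [0,-6,0,0,0],
    [0,-25,0,0,0],
    [0,-50,0,-30,0],
    [0,-64,0,-80,0],
    [0,-64,0,-130,0],
    [0,-64,0,-155,0],
  ],
)

```text
time: 7.52
ee_pos: [0.4559, -0.0523, 0.2949]
orientation: [179.9, -0.3, 0.0]
contact_force: [0.3, -0.4, -0.5]
finger_gap: 0.0008
grip_force: 0.0
```

Request:
arm_command(
  steps=[
    [0,0,0,0,0],
    [0,0,0,0,0],
    [0,0,0,0,0],
  ],
)

```text
time: 7.9
ee_pos: [0.455, -0.0518, 0.2908]
orientation: [-179.9, 0.2, 0.0]
contact_force: [-0.2, -0.2, 0.3]
finger_gap: 0.0003
grip_force: 0.0
```

Run:
```python
from h import *
s=bot.state();print(s["time"],s["ee_pos"],s["contact_force"])
im,K,P=grab("wrist","w4")
measure(im,K,P,(321,85),(321,50))
im,K,P=grab("top","t4");print(proj([[.58,-.0517,.123],[.58,-.0517,.021]],K,P))
measure(im,K,P,proj([.58,-.0517,.123],K,P)[0],proj([.58,-.0517,.021],K,P)[0])
```

```text
7.9 [ 0.455  -0.0518  0.2908] [-0.234  -0.1597  0.2628]
lid (array([ 0.5796, -0.0518,  0.042 ]), np.float64(0.00018506647617406134)) free [ 0.5795 -0.0518  0.0422] stand (array([ 0.5808, -0.0509,  0.068 ]), np.float64(0.0001909293755539444)) free [ 0.5808 -0.0509  0.068 ] jar-stand mm [-1.2161 -0.8416]
[[377.9251 199.903 ]
 [374.2479 206.4415]]Traceback (most recent call last):
  File "<stdin>", line 6, in <module>
  File "h.py", line 32, in measure
    w,l=masks(im);cl=cv2.convexHull(blob(l,g_lid).astype(np.int32))[:,0];cw=cv2.convexHull(blob(w,g_st).astype(np.int32))[:,0]
                                                                                           ~~~~^^^^^^^^
  File "h.py", line 29, in blob
    i=min(ok,key=lambda i:np.hypot(*(c[i]-near)));
ValueError: min() iterable argument is empty
```

View pics/w4.png

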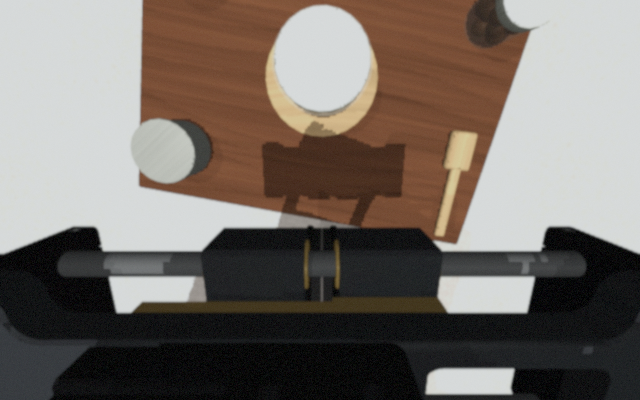

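View pics/t4.png

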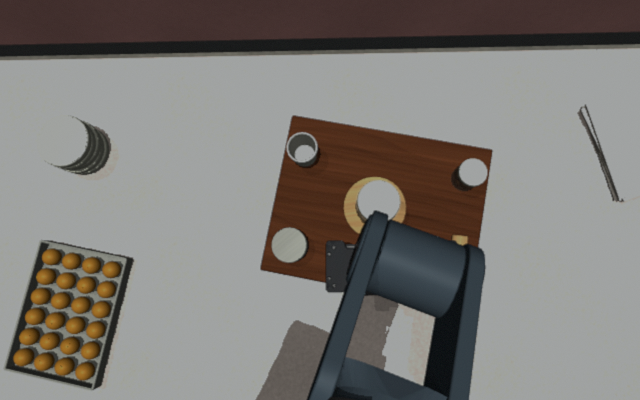

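The wrist view shows the lid at about (322,60), upright and centred to about 1.5 mm. In the top view the lid is at (379,202), where a centred lid would be at (378,200). I'll do a quick numeric check of the saved top picture, then hand in.

Run:
```python
from h import *
im=cv2.imread("pics/t4.png")[...,::-1].copy();m=bot.camera_model("top");K,P=m["camera_matrix"],m["pose"]
c=blob(masks(im)[1],(378,201));c=c[c[:,1]<208]
L=circle(plane(c,K,P,.123),.0408);print(L,(L[0][:2]-[.5795,-.0517])*1e3)
```

```text
(array([ 0.5787, -0.0526,  0.0408]), np.float64(0.0004841436687096474)) [-0.8235 -0.89  ]
```

```bash
python3 -c "
from cell import bot
print(bot.close_job())"
```

```text
the job is handed in; nothing more can be done
None
```

I pushed the jar to the centre of its stand and handed the job in at about 8 s. In two camera views it stood upright, about 1.5 mm off centre at most, with the gripper clear and no sign that the other things had moved. The judge's verdict wasn't returned.

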